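# Pop open the blue-pad vial bath

### The arm

A 6-joint arm with a two-finger parallel gripper is mounted at the origin on the work surface. World frame = base frame: x ahead of the robot, y to its left, z up, the work surface at z = 0. Lengths are in mm, angles in rad, forces in N, time in s.
With the tool pointing down it reaches from about 275 to 750 mm from the base axis. Payload 10.2 kg.
Tool frame: the origin (TCP) lies midway between the tips of the shut fingers; the grasp point (between the pads) lies 19 mm behind it; z points along the fingers, y is the line along which they close (so a half turn about z gives the same grasp; the last joint's range is limited). The gripper opens to 85 mm and grips with 20 to 120 N. Pads are 22 mm wide; open, the fingers measure 114 mm over their backs; the gripper's body (76 mm by 85 mm) begins 54 mm behind the grasp point. The pads swing forward as they close: fully open they stand 13 mm farther back than shut.
Start: joints at [0.989, 0.313, 1.498, -0, 1.331, -0.223], TCP at [184.367, 491.569, 231.294] pointing down, gripper open.
Joint ranges: [-2.94, 2.94], [-0.97, 2.17], [0.19, 2.56], [-1.23, 4.37], [0.02, 3.11], [-2.88, 2.88]. Speed limits (rad/s): [2.39, 2.39, 3.01, 3.14, 3.14, 3.14].

### API

Orientations are given as a unit quaternion [w, x, y, z].
In Python, from rig import ctrl gives the robot as it stands.
- The arm moves only by the tool send_rows, never from a script. Its argument "targets" is a list of rows, each a list of 7 numbers: the closure, from -1 (fully open) to 1 (shut), so that 0 is half open, then the shift along the tool's x, y, z in m, then the turn, a rotation vector about the tool's x, y, z in rad. In form: [[claw, dx, dy, dz, ax, ay, az], ...]. A call has exactly 10 rows; each row shifts and turns the commanded pose from where the row before left it, along the tool's axes as they then stand; what a row does not reach is not made up. A row lasts 1/8 s, in which the tool goes at most 62.5 mm and 10.7 degrees, less where a joint would pass 70% of its speed; a pose out of reach is approached as far as the arm can. A call with a gripper value outside its range is refused whole. The fingers move at their own pace and stop on an object; "squeeze" is the grip in N (left out, the last holds). Time passes only in rows, so rows that do not move let the fingers close, or fill a call up. It gives the time, the measured TCP pose, the force, the opening and the grip force at its end, in the units of the state.
- ctrl.sense(): the state, without advancing time (a new reading comes with each control period).
- ctrl.capture(name): name is "scene" or "top" or "wrist"; returns a dict with "img" (480x640x3 uint8, red, green, blue), "camera_matrix" (3x3 intrinsics, pixels), "k1" (the pictures are not rectified: a ray, as slopes to the right and down, at radius r is drawn at 1 + k1 r^2 times it, then the intrinsics apply), "R" (3x3) and "t" (3): a world point X has camera coordinates R X + t. Camera axes: x right, y down, z forward; pixel columns grow to the right and rows downward; lengths in mm; the calibration is good to about 2 mm. A picture is of the moment at which its call begins. There is no depth.
- ctrl.finish_job(): hands the job in; it is judged then, once.
Trained networks look in a picture, given as the dict that the camera call returned (one of the last four; its "shot" number tells which), for a name from the list of things; names that differ only in an ending like _2 or _b are one class to them, and where a whole thing is asked for, a point or a joint stands for the part that bears it (a point fixed in the world has none). Each returns a list of dicts, best first, with "score" (0 to 1); they miss things now and then, are a little off and sometimes report something else, mostly with a low value. They report only what shows in the picture. A call takes as long as a camera call.
- ctrl.boxes_of(query, picture): "extent" ([left, top, width, height] in pixels, round what is visible of it).
- ctrl.landmark_of(query, picture): "point" ([column, row] in pixels: a listed point, or the origin of a listed thing).
The state is a dict: "time_s": time; "joints": joint angles; "dq": joint speeds; "tau": joint torques, N m; "eef_pos": TCP position; "ee_rot": TCP orientation; "force": force on the tool from outside, world axes, zero at the start; "wrist_torque": the same for the moment, N m; "grip_width": opening from 0.0 (shut) to 1.0 (fully open); "grip_force": force on a finger pad.
Only numpy, scipy, OpenCV 4.12 (cv2) and the standard library are available. Lean on these libraries where they do the work, as an engineer would, in place of code of your own. Each camera call takes 0.05 s, during which the arm holds its last target. There are 200 camera calls.

### The job

On the bench stand two small steel vial baths with push-push hatches. Press the blue pad on the hatch of the blue-marked bath down once until the latch lets go, then take the finger away so that the hatch springs fully open; do not push it shut again, and finish clear of it with the hatch still standing open. Only press, do not grasp or lift anything; leave the red-marked bath shut and the glassware and tools where they stand.

Things in the scene. Friction and masses are not known exactly. Their poses are not given: they have to be found in the camera images.
- blue_pad (a point): Centre of the top face of the blue press pad to be pressed: a blue rectangle 40 mm (x) by 50 mm (y), raised 3 mm on an aluminium hatch 134 x 126 mm with a 20 mm skirt. z is the hatch's normal (up when shut), +x points to the hinge, y lies along the hinge. The free edge is 33 mm away in -x. Shut, the pad's top is 114 mm above the bench. It sinks at most 5.8 mm.
- blue_hinge (a point): Middle of the hinge line of the blue-pad hatch, 100 mm from the pad in its +x, on the bath's side away from the robot, 107 mm above the bench; y is the hinge line. The bath is a steel box 130 x 120 mm, fixed to the bench, yawed up to 0.5 rad either way; blue and red baths may have swapped sides. A blue label is on its front.
- blue_hatch (a joint): Hatch angle, rad: 0 latched shut, negative pressed in (stop at -0.058), 1.25 fully open. The push-push latch frees when the pad is pressed 5 mm (-0.05; takes about 2 N, then the stop; 5 to 15 N is fine) and let go; under 4 mm leaves it shut. Its spring then lifts it to 1.25 in about 2 s and holds it there (some 1 N at the edge would push it down; pressed fully shut it latches).
- blue_latch (a joint): Hidden follower inside the blue bath's latch, slides along the bath's y, m: 0 while latched, below -0.003 as the latch lets go, about +0.002 once the hatch has swung up; above +0.0045 only when the opened hatch is pushed shut again.
- red_pad (a point): Centre of the top of the red press pad on the other, otherwise identical bath, which stays shut. Axes and sizes as blue_pad.
- red_hatch (a joint): Angle of the red-pad hatch, rad: 0 shut and latched, as blue_hatch. Must stay shut and unpressed.
- vial_center (a point): Centre of a small amber glass vial with a blue cap, 28 mm diameter, 60 mm tall, standing between the baths. Leave alone.
- weight_center (a point): Centre of a brass calibration weight, 26 mm diameter, 42 mm tall, standing between the baths and a little farther off. Leave alone.
- reagent_center (a point): Centre of an amber reagent bottle with blue cap, 60 mm diameter, 130 mm tall, behind the baths. Leave alone.
- beaker_center (a point): Centre of a glass beaker, 68 mm diameter, 85 mm tall, to the left of the baths. Leave alone.
- jar_center (a point): Centre of a clear jar with white cap, 54 mm diameter, 70 mm tall, to the right of the baths. Leave alone.
- dish_center (a point): Centre of a low glass dish, 90 mm diameter, 14 mm tall, near left. Leave alone.
- spatula_grip (a point): Handle of a flat steel scraper with a black handle, 160 mm long, lying near right. Leave alone.

How it is judged:
By the outcome, as a careful person would: the job done as asked, in the order asked, and still so for the second after the job is handed in, with the robot touching nothing.
It also fails if it takes over 35 s, if anything falls off the work surface, if the arm or the gripper's body presses on something with over 40 N, if the wrist force passes 120 N, or if a joint passes its speed limit or range.

## Working session

There is one attempt and no reset: what is moved stays moved. The work goes in short steps, Python scripts to look and compute and a tool call to move; the robot and the scene stay as the last step left them, time stands still between calls to the robot, and variables do not carry over. Pictures are saved under pics/ and viewed, at most 10 in all, crops included, and the job is handed in when it is done.

Besides the shell and the picture viewer there is one more tool, called after ">>>" in YAML: its name, and indented under it one key for each argument. send_rows: Moves the arm, as the interface text tells. Its arguments: {"type":"object","properties":{"targets":{"type":"array"},"squeeze":{"type":"number"}},"required":["targets"]}

```bash
mkdir -p pics
cat > h.py <<'E'
import numpy as np, cv2
from rig import ctrl
def ray(p,px):
    K=np.array(p["camera_matrix"],float);k=p["k1"]
    d=np.array([(px[0]-K[0,2])/K[0,0],(px[1]-K[1,2])/K[1,1]]);u=d.copy()
    for _ in range(30): u=d/(1+k*(u@u))
    R=np.array(p["R"]);t=np.array(p["t"])
    return -R.T@t, R.T@np.array([u[0],u[1],1])
def at(p,px,z):
    o,d=ray(p,px); return o+d*(z-o[2])/d[2]
def save(p,n): cv2.imwrite("pics/"+n,cv2.cvtColor(np.array(p["img"]),cv2.COLOR_RGB2BGR))
E
python3 - <<'E'
from h import *
for c in("top","scene"):
    p=ctrl.capture(c); save(p,c+"1.png")
    for q,z in(("blue_pad",114),("blue_hinge",107),("red_pad",114)):
        for r in ctrl.landmark_of(q,p)[:2]: print(c,q,np.round(r["point"]),round(r["score"],2),np.round(at(p,r["point"],z)))
s=ctrl.sense();print(s["eef_pos"],s["ee_rot"],s["time_s"],s["grip_width"])
E
```

```text
top blue_hinge [417. 171.] 0.71 [ 705. -221.  107.]
top blue_hinge [152. 351.] 0.71 [337. 343. 107.]
top red_pad [195. 244.] 0.76 [558. 251. 114.]
scene blue_pad [238. 291.] 0.73 [ 611. -231.  114.]
scene blue_hinge [268. 314.] 0.69 [ 700. -211.  107.]
scene red_pad [363. 175.] 0.61 [439. 269. 114.]
scene red_pad [387. 199.] 0.58 [559. 254. 114.]
[184.34489587 491.52887223 231.2138452 ] [-2.04451027e-05  1.78414231e-01  9.83955462e-01 -9.97768500e-05] 0.4 1.0010508160848204
```

View pics/top1.png

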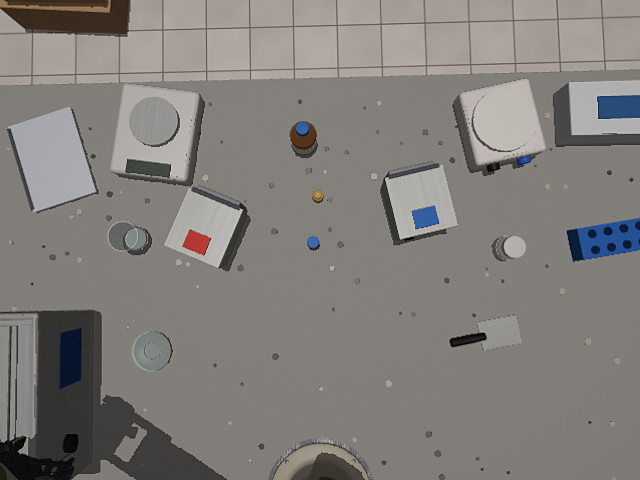

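View pics/scene1.png

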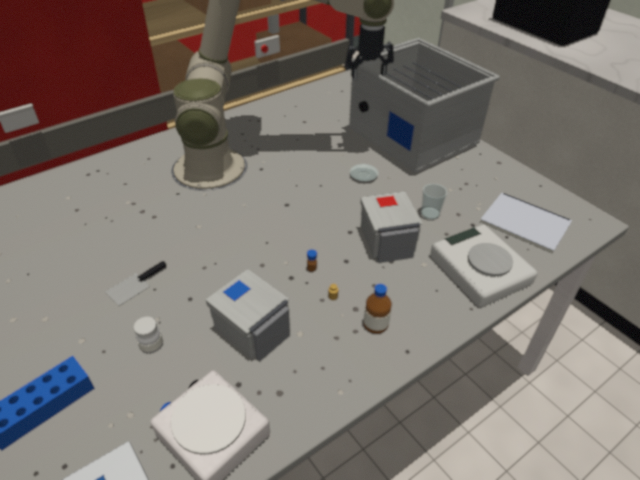

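The top view shows the blue bath at right with its pad near (425,217), and the red bath at left with its pad near (197,242). The scene view agrees: blue pad at (237,291). I'll segment the blue pad in both views.

```bash
cat >> h.py <<'E'
def pad(p,c,r=35):
    hsv=cv2.cvtColor(np.array(p["img"]),cv2.COLOR_RGB2HSV)
    m=cv2.inRange(hsv,(100,120,50),(130,255,255)); k=np.zeros_like(m); c=[int(v) for v in c]
    k[max(0,c[1]-r):c[1]+r,max(0,c[0]-r):c[0]+r]=1; m*=k
    cs=cv2.findContours(m,cv2.RETR_EXTERNAL,cv2.CHAIN_APPROX_NONE)[0]
    c=max(cs,key=cv2.contourArea); q=cv2.boxPoints(cv2.minAreaRect(c)); M=cv2.moments(c)
    return [M["m10"]/M["m00"],M["m01"]/M["m00"]],q
E
python3 - <<'E'
from h import *
R=[]
for c,g in(("top",(425,217)),("scene",(237,291))):
    p=ctrl.capture(c); m,q=pad(p,g); print(c,np.round(m,1),np.round(at(p,m,114),1)); R.append(ray(p,m))
    w=np.array([at(p,x,114)[:2] for x in q])
    for a,b in zip(w,np.roll(w,-1,0)): print(np.round(np.linalg.norm(b-a)),np.round(np.arctan2(*(b-a)[::-1]),2))
(o1,d1),(o2,d2)=R
st=np.linalg.lstsq(np.c_[d1,-d2],o2-o1,rcond=None)[0]
print(o1+d1*st[0],o2+d2*st[1])
s=ctrl.sense()
from scipy.spatial.transform import Rotation as Q
q=s["ee_rot"];r=Q.from_quat([q[1],q[2],q[3],q[0]]).as_matrix();print(r.round(3))
print((r.T@(np.array([600,-230,231])-s["eef_pos"])).round(1))
E
```

```text
top [425.  216.9] [ 605.8 -232.4  114. ]
48.0 -1.34
39.0 -2.93
48.0 1.8
39.0 0.21
scene [236.3 290.1] [ 607.2 -233.7  114. ]
50.0 1.82
37.0 -0.03
49.0 -1.34
36.0 3.14
[ 605.95047239 -232.74081739  112.23576579] [ 605.76880964 -233.03815711  112.27902294]
[[-0.936  0.351 -0.   ]
 [ 0.351  0.936 -0.   ]
 [-0.    -0.    -1.   ]]
[-6.425e+02 -5.297e+02  3.000e-01]
```

>>> send_rows:
  targets:
    - [1,0,0,-0.04,0,0,0]
    - [1,0,0,-0.04,0,0,0]
    - [1,-0.04,-0.033,0,0,0,0]
    - [1,-0.04,-0.033,0,0,0,0]
    - [1,-0.04,-0.033,0,0,0,0]
    - [1,-0.04,-0.033,0,0,0,0]
    - [1,-0.04,-0.033,0,0,0,0]
    - [1,-0.04,-0.033,0,0,0,0]
    - [1,-0.04,-0.033,0,0,0,0]
    - [1,-0.04,-0.033,0,0,0,0]

```text
time_s: 1.75
eef_pos: [391.9, 130.4, 311.5]
ee_rot: [0.0, 0.178, 0.984, 0.0]
force: [0.7, 0.8, 0.2]
grip_width: 0.006
grip_force: 0.0
```

>>> send_rows:
  targets:
    - [1,-0.04,-0.033,0,0,0,0]
    - [1,-0.04,-0.033,0,0,0,0]
    - [1,-0.04,-0.033,0,0,0,0]
    - [1,-0.04,-0.033,0,0,0,0]
    - [1,-0.04,-0.033,0,0,0,0]
    - [1,-0.04,-0.033,0,0,0,0]
    - [1,-0.04,-0.033,0.03,0,0,0]
    - [1,-0.03,-0.033,0.03,0,0,0]
    - [1,0,0,0.03,0,0,0]
    - [1,0,0,0,0,0,0]

```text
time_s: 3.0
eef_pos: [588.1, -223.8, 219.1]
ee_rot: [-0.002, 0.179, 0.984, 0.001]
force: [-0.3, -0.5, 0.7]
grip_width: 0.002
grip_force: 0.0
```

Run:
```python
from h import *
s=ctrl.sense();print(s["time_s"],s["eef_pos"],s["force"],s["grip_width"])
p=ctrl.capture("wrist");save(p,"w1.png")
for r in ctrl.landmark_of("blue_pad",p)[:2]: print(r, at(p,r["point"],114))
try:
    m,q=pad(p,ctrl.landmark_of("blue_pad",p)[0]["point"],200);print(m,at(p,m,114),[at(p,x,114).round() for x in q])
except Exception as e: print(e)
```

```text
3.0 [ 588.08023472 -223.8161745   219.07767798] [-0.28996104 -0.5155692   0.65822944] 0.0015444733055280434
{'point': [313.9, 269.1], 'score': 0.67} [ 606.02592564 -231.7627387   114.        ]
[315.0021921661083, 266.22194647805765] [ 604.39431913 -230.3739995   114.        ] [array([ 592., -260.,  114.]), array([ 581., -210.,  114.]), array([ 620., -203.,  114.]), array([ 632., -254.,  114.])]
```

View pics/w1.png

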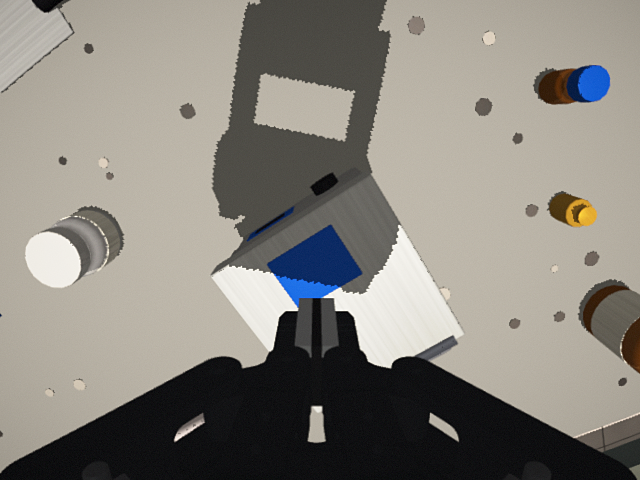

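The wrist view shows the shut fingers at (316,300), just short of the blue pad, whose centre is about (315,266). The bath is otherwise clear. Next I descend to just above it.

>>> send_rows:
  targets:
    - [1,-0.006,-0.001,0.015,0,0,0]
    - [1,-0.006,-0.001,0.02,0,0,0]
    - [1,-0.005,0,0.02,0,0,0]
    - [1,0,0,0.02,0,0,0]
    - [1,0,0,0.012,0,0,0]
    - [1,0,0,0.006,0,0,0]
    - [1,0,0,0.003,0,0,0]
    - [1,0,0,0.001,0,0,0]
    - [1,0,0,0,0,0,0]
    - [1,0,0,0,0,0,0]

```text
time_s: 4.4
eef_pos: [604.2, -231.9, 124.6]
ee_rot: [0.0, 0.178, 0.984, -0.0]
force: [0.0, -1.6, 0.9]
grip_width: 0.001
grip_force: 0.0
```

Run:
```python
from h import *
s=ctrl.sense();print(s["time_s"],s["eef_pos"],s["force"])
p=ctrl.capture("wrist");save(p,"w2.png")
p=ctrl.capture("scene");cv2.imwrite("pics/s2.png",cv2.resize(np.array(p["img"])[220:370,140:340,::-1],None,fx=4,fy=4))
```

```text
4.4 [ 604.16290372 -231.92914718  124.64114913] [ 0.0356975  -1.60481151  0.88743585]
```

View pics/s2.png

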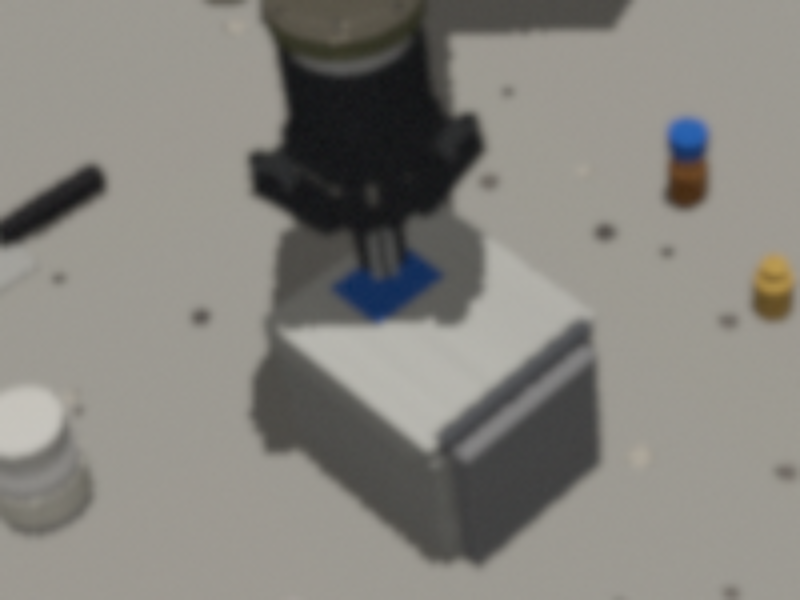

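The crop shows the fingertips just above the pad, around (382,270), near its centre. I'll press gently.

>>> send_rows:
  targets:
    - [1,0,0,0.004,0,0,0]
    - [1,0,0,0.003,0,0,0]
    - [1,0,0,0.002,0,0,0]
    - [1,0,0,0.002,0,0,0]
    - [1,0,0,0.001,0,0,0]
    - [1,0,0,0.001,0,0,0]
    - [1,0,0,0.001,0,0,0]
    - [1,0,0,0.001,0,0,0]
    - [1,0,0,0,0,0,0]
    - [1,0,0,0,0,0,0]

```text
time_s: 5.75
eef_pos: [604.1, -231.9, 109.3]
ee_rot: [0.0, 0.178, 0.984, -0.0]
force: [-1.8, -0.3, 1.5]
grip_width: -0.002
grip_force: 0.8
```

>>> send_rows:
  targets:
    - [1,0,0,0.0005,0,0,0]
    - [1,0,0,0.0005,0,0,0]
    - [1,0,0,0.0005,0,0,0]
    - [1,0,0,0,0,0,0]
    - [1,0,0,0,0,0,0]
    - [1,0,0,0,0,0,0]
    - [1,0,0,0,0,0,0]
    - [1,0,0,0,0,0,0]
    - [1,0,0,0,0,0,0]
    - [1,0,0,0,0,0,0]

```text
time_s: 7.0
eef_pos: [604.1, -231.9, 108.4]
ee_rot: [0.0, 0.178, 0.984, -0.0]
force: [-2.9, 0.7, 6.3]
grip_width: 0.002
grip_force: 3.1
```

>>> send_rows:
  targets:
    - [1,0,0,0.0003,0,0,0]
    - [1,0,0,0,0,0,0]
    - [1,0,0,-0.02,0,0,0]
    - [1,0.01,-0.006,-0.05,0,0,0]
    - [1,0.02,-0.013,-0.05,0,0,0]
    - [1,0.03,-0.02,-0.04,0,0,0]
    - [1,0.03,-0.02,-0.03,0,0,0]
    - [1,0.03,-0.02,0,0,0,0]
    - [1,0.03,-0.02,0,0,0,0]
    - [1,0.02,-0.013,0,0,0,0]

```text
time_s: 8.25
eef_pos: [404.5, -277.2, 297.5]
ee_rot: [0.0, 0.179, 0.984, -0.0]
force: [-0.2, 0.1, -0.7]
grip_width: 0.001
grip_force: 0.0
```

>>> send_rows:
  targets:
    - [1,0,0,0,0,0,0]
    - [1,0,0,0,0,0,0]
    - [1,0,0,0,0,0,0]
    - [1,0,0,0,0,0,0]
    - [1,0,0,0,0,0,0]
    - [1,0,0,0,0,0,0]
    - [1,0,0,0,0,0,0]
    - [1,0,0,0,0,0,0]
    - [1,0,0,0,0,0,0]
    - [1,0,0,0,0,0,0]

```text
time_s: 9.5
eef_pos: [405.6, -277.0, 297.5]
ee_rot: [-0.0, 0.178, 0.984, 0.0]
force: [-0.0, 0.0, 0.2]
grip_width: 0.002
grip_force: 0.0
```

>>> send_rows:
  targets:
    - [1,0,0,0,0,0,0]
    - [1,0,0,0,0,0,0]
    - [1,0,0,0,0,0,0]
    - [1,0,0,0,0,0,0]
    - [1,0,0,0,0,0,0]
    - [1,0,0,0,0,0,0]
    - [1,0,0,0,0,0,0]
    - [1,0,0,0,0,0,0]
    - [1,0,0,0,0,0,0]
    - [1,0,0,0,0,0,0]

```text
time_s: 10.75
eef_pos: [405.6, -277.0, 297.5]
ee_rot: [0.0, 0.178, 0.984, -0.0]
force: [0.2, 0.6, -0.7]
grip_width: 0.0
grip_force: 0.0
```

Run:
```python
from h import *
s=ctrl.sense();print(s["time_s"],s["eef_pos"],s["force"])
p=ctrl.capture("scene");save(p,"s3.png")
```

```text
10.75 [ 405.56650929 -277.04731673  297.49393036] [ 0.18683648  0.55818583 -0.7359025 ]
```

View pics/s3.png

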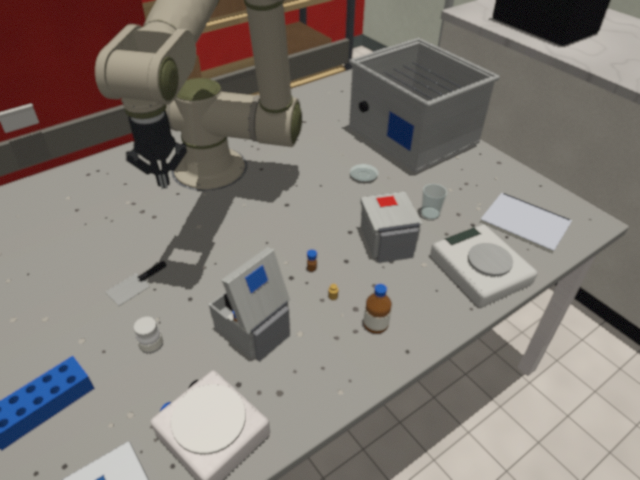

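The picture shows the hatch standing open with its pad at (257,279), the arm well clear, and the red bath shut with the other items in place. A quick check of the opening angle, then I hand in.

Run:
```python
from h import *
p=ctrl.capture("scene"); m,q=pad(p,(257,279),25)
h=np.array([605.5+97.6,-232+22,107.]);u=np.array([.976,.22,0]);z=np.array([0,0,1.])
def proj(X):
    c=np.array(p["R"])@X+p["t"];s=c[:2]/c[2];s=s*(1+p["k1"]*(s@s));K=np.array(p["camera_matrix"]);return K[:2,:2]@s+K[:2,2]
print(np.round(m,1))
ang=lambda a:np.linalg.norm(proj(h-u*(100*np.cos(a)-7*np.sin(a))+z*(100*np.sin(a)+7*np.cos(a)))-m)
for a in(1,1.1,1.2,1.25,1.3):print(a,ang(a).round(1))
```

```text
[256.2 278.6]
1 7.0
1.1 4.1
1.2 1.1
1.25 1.2
1.3 2.8
```

```bash
python3 -c "
from rig import ctrl
print(ctrl.finish_job())"
```

```text
the job is handed in; nothing more can be done
None
```

I pressed the blue pad once (about 6 N) and the latch let go; the hatch now stands open at roughly 1.2–1.25 rad, the arm is clear, the red bath and other items look untouched in the last picture, and the job is handed in.

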